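Put the finished aid shell away in its slide-lid case

ROBOT

A 6-joint arm with a two-finger parallel gripper is mounted at the origin on the work surface. World frame = base frame: x ahead of the robot, y to its left, z up, the work surface at z = 0. Lengths are in m, angles in rad, forces in N, time in s.
With the tool pointing down it reaches from about 0.3 to 0.875 m from the base axis. Payload 4.2 kg.
Tool frame: the origin (TCP) lies on the centre line of the jaws, within the pads' length; the fingertips stand 17 mm ahead of it and the grasp point (between the pads) lies 2 mm behind it (robot.nose_length is the distance from the TCP to the fingertips, in m); z points along the fingers, y is the line along which they close (so a half turn about z gives the same grasp; the last joint's range is limited). The gripper opens to 85 mm and grips with 20 to 120 N. Pads are 22 mm wide; open, the fingers measure 114 mm over their backs; the gripper's body (76 mm by 85 mm) begins 54 mm behind the grasp point. The pads swing forward as they close: fully open they stand 13 mm farther back than shut.
Start: joints at [-1.259, 0.32, 1.565, -0, 1.257, -0.02], TCP at [0.187, -0.544, 0.248] pointing down, gripper open.
Joint ranges: [-3.11, 3.11], [-0.84, 2.01], [0.21, 2.61], [-1.34, 4.49], [0.05, 2.63], [-2.56, 2.56]. Speed limits (rad/s): [2.57, 2.57, 3.14, 3.14, 3.14, 3.14].

INTERFACE

Orientations are given as a unit quaternion [x, y, z, w].
In Python, from workcell import robot, viewer gives the robot as it stands. The module is installed in compiled form; this text tells all that it offers.
- The arm moves only by the tool step_arm, never from a script. Its argument "moves" is a list of rows, each a list of 2 entries, a list of its own where there are three numbers: the shift along the tool's x, y, z in normalised numbers (1 is 75 cm), then the turn about the tool's z in normalised numbers (1 is 90 degrees). A call has 1 to 20 rows; each row is the pose to reach, as a shift and turn from the pose commanded when the call began, along the tool's axes at that moment; what a row does not reach only later rows make up. A row lasts 1/8 s, in which the tool goes at most 62.5 mm and 10.7 degrees, less where a joint would pass 70% of its speed; a pose out of reach is approached as far as the arm can. No shift or turn number may pass 1 either way. A call with a gripper value outside its range is refused whole. "hand" is the opening, from -1 (shut) to 1 (fully open), set as the call begins (left out, the last holds). The fingers move at their own pace and stop on an object; "grip_force" is the grip in N (left out, the last holds). Time passes only in rows, so rows that repeat a pose let the fingers close. It gives the time, the measured TCP pose, the force, the opening and the grip force at its end, in the units of the state.
- robot.read_state(): the state, without advancing time (a new reading comes with each control period).
- viewer.grab_frame(name): name is "scene" or "side" or "wrist"; returns a dict with "frame" (384x512x3 uint8, red, green, blue), "depth" (384x512 float32, m along the optical axis (not along the pixel's ray), 0 where there is no reading), "mtx" (3x3 intrinsics, pixels), "k1" (the pictures are not rectified: a ray, as slopes to the right and down, at radius r is drawn at 1 + k1 r^2 times it, then the intrinsics apply), "view" (4x4, takes a point from world to camera coordinates). Camera axes: x right, y up, looking along -z (the intrinsics and any distortion apply to the point x, -y, -z); pixel columns grow to the right and rows downward; lengths in m; the calibration is good to about 2 mm. A picture is of the moment at which its call begins.
- robot.close_job(): hands the job in; it is judged then, once.
The state is a dict: "clock": time; "joint_pos": joint angles; "joint_velocities": joint speeds; "tau": joint torques, N m; "ee_pos": TCP position; "orientation": TCP orientation; "force": force on the tool from outside, world axes, zero at the start; "wrist_torque": the same for the moment, N m; "finger_gap": finger opening in m; "grip_force": force on a finger pad.
Only numpy, scipy, OpenCV 4.12 (cv2) and the standard library are available. Lean on these libraries where they do the work, as an engineer would, in place of code of your own. Each camera call takes 0.05 s, during which the arm holds its last target. There are 200 camera calls.

TASK

Press on top of the case's lid and drag it well open, lift the tan shell out of the vise and stand it on its flat base inside the case, then slide the lid fully home again and let go. The lid is brittle acrylic: touch down on it slowly, and never push on the lid or case with more than 15 N. Leave the case in its place and do not disturb the vial, the impression or the file.

Things in the scene. Friction and masses are not known exactly. Their poses are not given: they have to be found in the camera images.
- case: Grey case, loose on the shelf on rubber feet, 0.65 to 1 kg, 170 (x) x 108 (y) x 49 mm high. Origin: centre of its underside, z up. Its -x end (roughly towards the robot) is where the lid comes out: it passes over a 39 mm high front wall. Side and far walls are 49 mm high, 5 mm thick; lips on them overhang the lid by 4.5 mm, leaving 88 mm of its width bare, 5 mm below the lips' tops.
- case_floor (a point): Centre of the case's blue padded inside floor, 6.5 mm above the case's underside; same axes as the case. The inside is 160 (x) x 98 (y) mm; sliding the lid open by d bares it from x = 78 mm - d to 75 mm.
- lid (a joint): How far the lid is slid open, in m: 0 fully home (far edge under the far wall's lip), 0.10 fully open (stop). It slides in grooves along the case's -x axis. A flat clear acrylic plate 162 x 97 x 4 mm, nothing to hook or pinch. It runs stiffly (5 to 6 N along its way) and stays where it is left. Hard: touching down faster than about 15 mm/s knocks it with over 15 N.
- grip_patch (a point): Centre of the flush black ribbed grip patch on the lid's top, 30 (along case x) x 60 mm; it moves with the lid. With the lid home it lies at x +35, y 0, z +44 mm in the case's frame; same axes as the case. Pressed with 10 to 12 N, closed fingertips carry it along, perhaps with some slip; with under 8 N they mostly slip.
- vise: Small blue bench vise, screwed to the shelf, 73 mm high. Origin: centre of the round foot's underside. Its jaws (brass faces, grey felt pads) run along its y, 52 mm long, and reach 43 mm to +x and 37 mm to -x; screw and T-bar stick out 88 mm to -x below 50 mm height. The pads stand 20 mm apart, with a ledge 63 mm above the foot on which the shell stands loose (screw backed off).
- shell: Tan custom hearing-aid shell, 15 g: rounded block 16 (x) x 24 (y) x 20 mm high with a tapered canal on top, 30 mm high in all. Origin: centre of its flat base, z up to the canal. It starts standing between the vise's pads, the lowest 10 mm below the jaw tops, the rest free above.
- vial: Frosted glass vial with cap, 23 mm across, 52 mm high, standing on the shelf. Origin: centre of its base.
- impression: Grey acrylic ear impression, 32 mm across, 30 mm high, standing on the shelf. Origin: centre of its base.
- file: Steel file with a round handle (17 mm), 211 mm long, lying at the far side of the shelf. Origin: under its middle, handle to its -x.

How it is judged:
On the way, in this order (a step that is already met when the one before it is completed fails the run):
1. the lid is slid open by more than 60 mm (value of joint lid above 0.06 m), for 0.2 s.
2. the shell stands inside the case, let go (x of shell in the frame of case between -0.08 and 0.08 m and y of shell in the frame of case between -0.05 and 0.05 m and z of shell in the frame of case between 0.003 and 0.01 m and angle between shell's own z axis and vertical below 0.3 rad and contact force between the fingers and shell below 0.05 N), for 0.2 s.
At the end, for the whole second after the job is handed in: The shell stands on its base (within 0.3 rad of upright) on the floor inside the case, at rest; the lid is home to within 3 mm; the case stands flat (within 0.05 rad) within 20 mm of where it was (value of joint lid below 0.003 m and x of shell in the frame of case between -0.08 and 0.08 m and y of shell in the frame of case between -0.05 and 0.05 m and z of shell in the frame of case between 0.003 and 0.01 m and angle between shell's own z axis and vertical below 0.3 rad and angle between case's own z axis and vertical below 0.05 rad and distance of case from where it was at the start of the episode below 0.02 m and linear speed of shell below 0.02 m/s); the robot touches nothing.
It fails at once if the case or its lid was pushed with more than 15 N (contact force between any of the arm, the fingers and case above 15 N).
It fails at once if the case was shoved more than 30 mm (distance of case from where it was at the start of the episode above 0.03 m).
It fails at once if the vial was moved or tipped (distance of vial from where it was at the start of the episode above 0.02 m or angle between vial's own z axis and vertical above 0.4 rad).
It fails at once if the impression was moved or tipped (distance of impression from where it was at the start of the episode above 0.02 m or angle between impression's own z axis and vertical above 0.4 rad).
It fails at once if the file was moved (distance of file from where it was at the start of the episode above 0.03 m).
It also fails if it takes over 72 s, if anything falls off the work surface, if the arm or the gripper's body presses on something with over 40 N, if the wrist force passes 120 N, or if a joint passes its speed limit or range.

## Working session

There is one attempt and no reset: what is moved stays moved. The work goes in short steps, Python scripts to look and compute and a tool call to move; the robot and the scene stay as the last step left them, time stands still between calls to the robot, and variables do not carry over. Pictures are saved under pics/ and viewed, at most 14 in all, crops included, and the job is handed in when it is done.

Besides the shell and the picture viewer there is one more tool, called after ">>>" as name(argument=value, ...) on one line, values as JSON. step_arm: Moves the arm, as the interface text tells. Its arguments: {"type":"object","properties":{"moves":{"type":"array","items":{"type":"array"}},"hand":{"type":"number"},"grip_force":{"type":"number"}},"required":["moves"]}

```bash
mkdir -p pics
cat > h.py <<'E'
import numpy as np, cv2
from workcell import robot, viewer
def grab(n,save=None):
    f=viewer.grab_frame(n)
    if save: cv2.imwrite('pics/'+save,cv2.cvtColor(f['frame'],cv2.COLOR_RGB2BGR))
    np.savez(f'{n}.npz',**{k:np.asarray(v) for k,v in f.items()})
    return f
def load(n): return dict(np.load(n+'.npz'))
def rays(f,px):
    px=np.asarray(px,float).reshape(-1,2);K=f['mtx']
    d=np.stack([(px[:,0]-K[0,2])/K[0,0],(px[:,1]-K[1,2])/K[1,1]],1);u=d.copy()
    for _ in range(30): u=d/(1+float(f['k1'])*(u**2).sum(1,keepdims=True))
    R=f['view'][:3,:3];t=f['view'][:3,3]
    c=np.stack([u[:,0],-u[:,1],-np.ones(len(u))],1)
    return -R.T@t, c@R     # origin, directions scaled to unit depth
def onz(f,px,z):
    o,d=rays(f,px); return o+d*((z-o[2])/d[:,2])[:,None]
def bydepth(f,px):
    o,d=rays(f,px);p=np.asarray(px,int).reshape(-1,2)
    return o+d*f['depth'][p[:,1],p[:,0]][:,None]
def tri(f1,p1,f2,p2):
    o1,d1=rays(f1,p1);o2,d2=rays(f2,p2);d1=d1[0];d2=d2[0]
    s=np.linalg.lstsq(np.stack([d1,-d2],1),o2-o1,rcond=None)[0]
    a=o1+s[0]*d1;b=o2+s[1]*d2; return (a+b)/2,np.linalg.norm(a-b)
E
python3 - <<'E'
from h import *
for n in ('scene','side','wrist'):
    f=grab(n,n+'0.png'); print(n,f['mtx'].tolist(),f['k1'],(-f['view'][:3,:3].T@f['view'][:3,3]).round(3),(f['depth']>0).mean())
a=[cv2.imread(f'pics/{n}0.png') for n in('scene','side')]
print(robot.read_state(), robot.nose_length)
E
```

```text
scene [[427.69491513023087, 0.0, 258.4229438403462], [0.0, 427.69491513023087, 192.78635897432324], [0.0, 0.0, 1.0]] 0.047094318108461694 [0.975 0.465 0.497] 0.9960530598958334
side [[358.9177257580448, 0.0, 252.89489814496824], [0.0, 358.9177257580448, 188.53510382295204], [0.0, 0.0, 1.0]] -0.1106199863884788 [ 0.317 -0.325  0.517] 0.9961344401041666
wrist [[309.25321963868794, 0.0, 258.4531909315761], [0.0, 309.25321963868794, 191.69078218901922], [0.0, 0.0, 1.0]] 0.014596410563555462 [ 0.262 -0.517  0.373] 0.9963734944661459
{'clock': 0.15, 'joint_pos': array([-1.25898975e+00,  3.20157154e-01,  1.56538471e+00, -6.80634289e-06,
        1.25739522e+00, -2.00019181e-02]), 'joint_velocities': array([ 0.00100947, -0.00273144, -0.00390357, -0.0008961 ,  0.00044977,
       -0.00054198]), 'tau': array([-2.42094548e-04, -4.15842605e+01, -2.34346801e+01, -2.29454650e-05,
        6.01347201e-03, -5.01562909e-06]), 'ee_pos': array([ 0.18720553, -0.54332538,  0.2476739 ]), 'orientation': array([ 9.86269031e-01,  1.65145228e-01, -1.00932701e-04, -6.64604000e-04]), 'force': array([ 0.28181157, -0.67036665,  0.16117621]), 'wrist_torque': array([ 0.01709268, -0.00668715,  0.08430082]), 'grip_force': 0.0, 'finger_gap': 0.08540591751298865} 0.017
```

View pics/scene0.png

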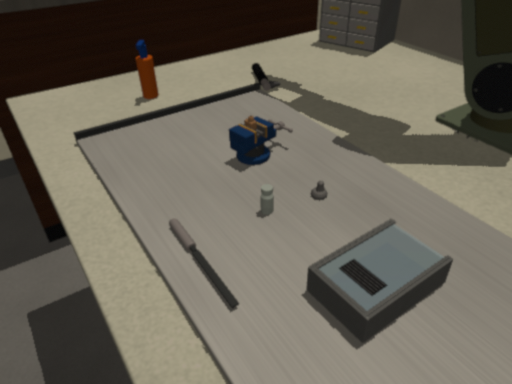

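View pics/side0.png

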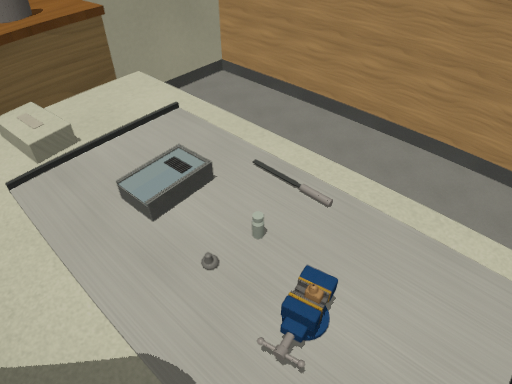

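The scene view shows the case around (380,275) with its black patch at (362,277), the vise with the tan shell at (255,130), the vial at (267,200), the impression at (319,190) and the file at (205,260). The side view shows the patch at (178,164), the shell at (313,292), the vial at (258,225) and the impression at (209,261).

Run:
```python
from h import *
S,D=load('scene'),load('side')
def comp(f,m,box):
    x0,y0,x1,y1=box; mm=np.zeros(m.shape,np.uint8); mm[y0:y1,x0:x1]=m[y0:y1,x0:x1]
    n,l,s,c=cv2.connectedComponentsWithStats(mm); i=1+np.argmax(s[1:,4]); return (l==i),c[i],s[i]
res={}
for n,f,pb in(('scene',S,(335,255,392,300)),('side',D,(160,150,196,178))):
    I=f['frame'].astype(int); g=I.sum(2)
    m,c,s=comp(f,(g<130).astype(np.uint8),pb); r=cv2.minAreaRect(np.argwhere(m)[:,::-1].astype(np.float32))
    res[n]=c; print(n,'patch',c.round(1),s,bydepth(f,[c]).round(4), 'corners z.05', onz(f,cv2.boxPoints(r),.047).round(3).tolist())
print(tri(S,res['scene'],D,res['side']))
# shell
for n,f,pb in(('scene',S,(230,100,290,165)),('side',D,(280,265,345,335))):
    h=cv2.cvtColor(f['frame'],cv2.COLOR_RGB2HSV); m=((h[...,0]>5)&(h[...,0]<22)&(h[...,1]>90)&(h[...,2]>60)).astype(np.uint8)
    m,c,s=comp(f,m,pb); print(n,'tan',c,s)
    x0,y0,x1,y1=pb
    cv2.imwrite(f'pics/c_{n}.png',cv2.resize(cv2.cvtColor(f['frame'][y0:y1,x0:x1],cv2.COLOR_RGB2BGR),None,fx=6,fy=6,interpolation=cv2.INTER_CUBIC))
# shelf height, case lips & object clouds
for n,f in(('scene',S),('side',D)):
    yy,xx=np.mgrid[0:384,0:512]; P=bydepth(f,np.stack([xx.ravel(),yy.ravel()],1)).reshape(384,512,3); np.save(n+'P.npy',P)
    z=P[...,2]; print(n,'shelf z',np.median(z[(abs(z)<.1)&(P[...,0]>.2)&(P[...,0]<.7)&(abs(P[...,1])<.3)]))
    m=((z>.02)&(P[...,0]>0)&(P[...,0]<1)&(abs(P[...,1])<.6)).astype(np.uint8)
    k,l,s,c=cv2.connectedComponentsWithStats(m)
    for i in range(1,k):
        if s[i,4]>25:
            q=P[l==i]; print(s[i].tolist(),q.min(0).round(3),q.max(0).round(3))
a=cv2.imread('pics/c_scene.png');b=cv2.imread('pics/c_side.png');H=max(a.shape[0],b.shape[0])
cv2.imwrite('pics/c.png',np.hstack([cv2.copyMakeBorder(i,0,H-i.shape[0],0,0,0) for i in(a,b)]))
```

```text
scene patch [362.8 276.9] [341 261  44  33 614] [[0.6481 0.2073 0.0593]] corners z.05 [[0.653, 0.171, 0.047], [0.626, 0.162, 0.047], [0.625, 0.227, 0.047], [0.65, 0.234, 0.047]]
side patch [175.7 163.6] [169 161  13   7  24] [[0.6498 0.2142 0.0569]] corners z.05 [[0.649, 0.239, 0.047], [0.673, 0.229, 0.047], [0.663, 0.211, 0.047], [0.639, 0.221, 0.047]]
(array([0.64792073, 0.20872187, 0.06059755]), np.float64(0.0026382814041521455))
scene tan [251.70854271 125.22110553] [239 116  28  27 199]
side tan [314.26822157 291.34985423] [298 277  33  27 343]
scene shelf z 0.016975373895186052
[461, 0, 51, 131, 5998] [ 0.039 -0.062  0.02 ] [0.975 0.465 0.497]
[254, 66, 26, 20, 192] [ 0.285 -0.598  0.02 ] [0.975 0.465 0.497]
[73, 83, 188, 56, 1198] [ 0.36  -0.494  0.02 ] [0.975 0.465 0.497]
[229, 116, 64, 48, 1777] [ 0.478 -0.24   0.02 ] [0.975 0.465 0.497]
[311, 181, 17, 18, 206] [ 0.527 -0.023  0.02 ] [0.975 0.465 0.497]
[260, 184, 14, 30, 356] [ 0.636 -0.036  0.02 ] [0.975 0.465 0.497]
[169, 218, 70, 91, 982] [ 0.792 -0.082  0.021] [0.975 0.465 0.497]
[306, 218, 147, 124, 10143] [0.526 0.147 0.02 ] [0.975 0.465 0.497]
side shelf z 0.013834861401411103
[5, 101, 174, 87, 1068] [ 0.317 -0.325  0.02 ] [0.859 0.495 0.517]
[20, 120, 55, 38, 1124] [ 0.317 -0.325  0.02 ] [0.573 0.6   0.517]
[116, 144, 98, 76, 4176] [ 0.317 -0.325  0.02 ] [0.701 0.264 0.517]
[252, 159, 81, 47, 529] [ 0.317 -0.325  0.02 ] [0.808 0.129 0.517]
[251, 211, 13, 27, 284] [ 0.317 -0.325  0.02 ] [ 0.657 -0.014  0.517]
[202, 253, 17, 16, 207] [ 0.527 -0.025  0.02 ] [0.555 0.004 0.044]
[257, 265, 81, 103, 3444] [ 0.317 -0.325  0.02 ] [ 0.613 -0.16   0.517]
```

View pics/c.png

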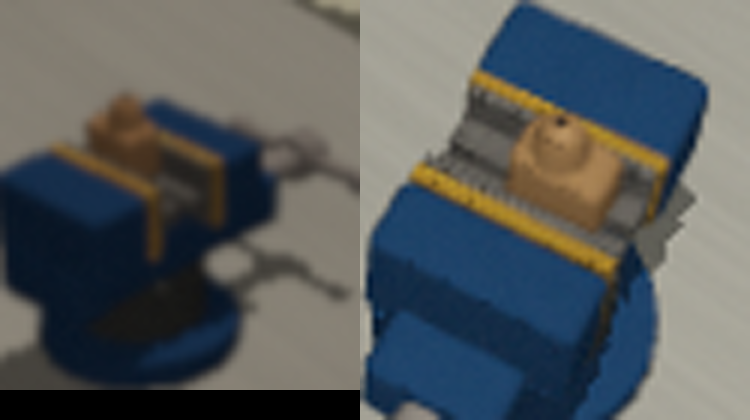

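The crops show the shell between the jaws, off-centre towards one jaw end, with its canal up: canal top near crop (125,105) left and (562,130) right. The shelf is at z ≈ 0.015.

Run:
```python
from h import *
S,D=load('scene'),load('side')
def rect(P):
    r=cv2.minAreaRect((P[:,:2]*1000).astype(np.float32)); return r, cv2.boxPoints(r).round(0).tolist()
for n,f in(('scene',S),('side',D)):
    P=np.load(n+'P.npy');z=P[...,2];x=P[...,0];y=P[...,1];ok=f['depth']>0
    m=ok&(z>.03)&(z<.09)&(x>.45)&(x<.85)&(y>.12)&(y<.33)
    print(n,'case ztop',np.percentile(z[m],[50,90,99]))
    t=m&(z>.052); print('case top',rect(P[t]))
    I=f['frame'].astype(int); pt=t&(I.sum(2)<150); 
    h=cv2.cvtColor(f['frame'],cv2.COLOR_RGB2HSV)
    v=ok&(x>.4)&(x<.7)&(y>-.3)&(y<-.08)&(z>.075)&(z<.15)
    bl=v&(h[...,0]>100)&(h[...,0]<130)&(h[...,1]>100)
    print('vise top z',np.median(z[bl]), rect(P[bl]))
    tan=v&(h[...,0]>5)&(h[...,0]<16)&(h[...,1]>80)&(z>.09)
    print('shell', P[tan].min(0).round(3),P[tan].max(0).round(3),rect(P[tan]))
    br=v&(h[...,0]>=16)&(h[...,0]<28)&(h[...,1]>150); print('brass',rect(P[br]),br.sum())
    top=tan&(z>z[tan].max()-.006); print('canal',P[top].mean(0).round(4))
    for nm,b in(('impr',(.5,.6,-.05,.05)),('vial',(.6,.7,-.07,.02))):
        q=P[ok&(z>.025)&(z<.1)&(x>b[0])&(x<b[1])&(y>b[2])&(y<b[3])]; print(nm,q.min(0).round(3),q.max(0).round(3))
st=robot.read_state(); 
from scipy.spatial.transform import Rotation as R
W=load('wrist'); Rt=R.from_quat(st['orientation']).as_matrix()
print('tool axes',Rt.round(3).tolist())
c=-W['view'][:3,:3].T@W['view'][:3,3]; print('cam in tool',(Rt.T@(c-st['ee_pos'])).round(4), 'cam axes in tool',(Rt.T@W['view'][:3,:3].T).round(3).tolist())
```

```text
scene case ztop [0.06021868 0.06536091 0.06671724]
case top (((613.6557006835938, 204.54307556152344), (173.8574676513672, 110.12989044189453), 2.556626319885254), [[524.0, 256.0], [529.0, 146.0], [703.0, 153.0], [698.0, 263.0]])
vise top z 0.08848765609422848 (((571.3328247070312, -189.82073974609375), (79.65901947021484, 48.16521072387695), 10.800544738769531), [[528.0, -174.0], [537.0, -221.0], [615.0, -206.0], [606.0, -159.0]])
shell [ 0.549 -0.207  0.09 ] [ 0.578 -0.185  0.11 ] (((567.0892333984375, -190.7357177734375), (16.000934600830078, 34.27153396606445), 48.614723205566406), [[549.0, -185.0], [575.0, -208.0], [585.0, -196.0], [560.0, -173.0]])
brass (((565.3003540039062, -181.80288696289062), (32.93286895751953, 30.43149757385254), 7.96538782119751), [[547.0, -169.0], [551.0, -199.0], [584.0, -195.0], [579.0, -164.0]]) 21
canal [ 0.5704 -0.1947  0.1072]
impr [ 0.53  -0.023  0.025] [0.556 0.005 0.048]
vial [ 0.636 -0.036  0.025] [ 0.658 -0.013  0.071]
side case ztop [0.05835489 0.06315514 0.06457556]
case top (((615.0997924804688, 205.62538146972656), (171.7779541015625, 11
[... 345 characters left out ...]
 -0.186  0.107] (((566.3475952148438, -197.24948120117188), (23.33077621459961, 10.378497123718262), 85.73723602294922), [[560.0, -208.0], [571.0, -209.0], [572.0, -186.0], [562.0, -185.0]])
brass (((567.7710571289062, -193.1527099609375), (34.66410827636719, 48.79808807373047), 11.0953950881958), [[546.0, -173.0], [555.0, -220.0], [589.0, -214.0], [580.0, -166.0]]) 161
canal [ 0.569  -0.1951  0.1073]
impr [ 0.53  -0.022  0.025] [ 0.554 -0.     0.044]
vial [ 0.635 -0.037  0.025] [ 0.657 -0.014  0.068]
tool axes [[0.945, 0.326, -0.0], [0.326, -0.945, 0.001], [0.0, -0.001, -1.0]]
cam in tool [ 0.0795 -0.0008 -0.1256] cam axes in tool [[-0.0, 0.95, 0.313], [1.0, 0.0, 0.0], [-0.0, 0.313, -0.95]]
```

The rows are not in the units I measure in: shifts go in shares of 75 cm and turns go in shares of 90 degrees. I convert before sending: 65.3 cm / 75 = 0.8707, -2.5 cm / 75 = -0.0333, 16.5 degrees / 90 = 0.1833.

>>> step_arm(moves=[[[0.04,-0.0333,0],0],[[0.1067,-0.0933,0],0.0222],[[0.1733,-0.1533,0.0133],0.0444],[[0.24,-0.2133,0.0267],0.0667],[[0.3067,-0.2667,0.0333],0.0889],[[0.3733,-0.3267,0.04],0.1111],[[0.44,-0.3867,0.0467],0.1333],[[0.5067,-0.44,0.0533],0.1556],[[0.5733,-0.5,0.064],0.1833],[[0.64,-0.56,0.064],0.1833],[[0.7067,-0.6133,0.064],0.1833],[[0.7733,-0.6733,0.064],0.1833],[[0.8267,-0.72,0.064],0.1833],[[0.8667,-0.7533,0.064],0.1833],[[0.8707,-0.7547,0.064],0.1833],[[0.8707,-0.7547,0.064],0.1833],[[0.8707,-0.7547,0.064],0.1833],[[0.8707,-0.7547,0.064],0.1833]], hand=-1)

```text
clock: 2.4
ee_pos: [0.6198, 0.2026, 0.2007]
orientation: [1.0, 0.021, -0.0, 0.0]
force: [0.4, 1.3, -0.0]
finger_gap: 0.0
grip_force: 0.0
```

Run:
```python
from h import *
grab('wrist','w1.png'); grab('scene'); grab('side'); s=robot.read_state(); print(s['ee_pos'],s['orientation'],s['force'],s['finger_gap'])
```

```text
[0.62009528 0.20324432 0.20067951] [9.99772533e-01 2.13276554e-02 1.09630685e-04 3.38931271e-05] [-1.07245036  0.30012148  0.0242198 ] -0.00011313730303483592
```

View pics/w1.png

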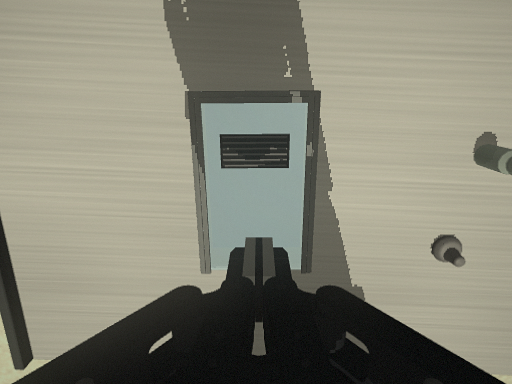

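The wrist view shows the case from (187,92) to (321,272), the patch at (220..290,134..168), and the closed fingertips at (259,240).

Run:
```python
from h import *
W=load('wrist'); I=W['frame'].astype(int)
m=np.zeros((384,512),np.uint8); b=I[128:175,212:298].sum(2)<170; m[128:175,212:298]=b
m=cv2.morphologyEx(m,cv2.MORPH_CLOSE,np.ones((9,9)))
k,l,s,c=cv2.connectedComponentsWithStats(m); i=1+np.argmax(s[1:,4])
r=cv2.minAreaRect(np.argwhere(l==i)[:,::-1].astype(np.float32)); q=onz(W,cv2.boxPoints(r),.059)
print(r,q.round(4).tolist(),q.mean(0).round(4))
print('depth z patch/lid',bydepth(W,[[255,160],[240,200],[280,200],[195,150],[312,150]]).round(4).tolist())
# bright lid corners: blue-grey mask
h=cv2.cvtColor(W['frame'],cv2.COLOR_RGB2HSV); mm=((h[...,0]>80)&(h[...,0]<115)&(h[...,1]>25)&(h[...,2]>120)).astype(np.uint8)
for row in(120,180,220):
    x=np.nonzero(mm[row,150:350])[0]+150; print(row,x.min(),x.max(),onz(W,[[x.min(),row],[x.max(),row]],.062).round(4).tolist())
print('corners lip top',onz(W,[[187,92],[321,92],[203,272],[310,272]],.064).round(4).tolist())
S,D=load('scene'),load('side')
```

```text
((254.0, 150.5), (33.0, 68.0), 90.0) [[0.6616, 0.2377, 0.059], [0.6641, 0.1795, 0.059], [0.6351, 0.1774, 0.059], [0.6326, 0.2376, 0.059]] [0.6483 0.208  0.059 ]
depth z patch/lid [[0.6406, 0.2069, 0.0608], [0.6022, 0.2192, 0.059], [0.6039, 0.1825, 0.0595], [0.6481, 0.2581, 0.0655], [0.6519, 0.1584, 0.0636]]
120 214 295 [[0.6734, 0.2424, 0.062], [0.6763, 0.1748, 0.062]]
180 209 300 [[0.6211, 0.247, 0.062], [0.6244, 0.1662, 0.062]]
220 216 295 [[0.5827, 0.2408, 0.062], [0.5857, 0.1676, 0.062]]
corners lip top [[0.6947, 0.2637, 0.064], [0.6993, 0.1558, 0.064], [0.528, 0.2533, 0.064], [0.5323, 0.149, 0.064]]
```

Converted, 11.6 cm / 75 = 0.1547, 11.4 cm / 75 = 0.152.

>>> step_arm(moves=[[[0.0213,-0.0027,0.04],0],[[0.0427,-0.004,0.08],0],[[0.0427,-0.004,0.12],0],[[0.0427,-0.004,0.14],0],[[0.0427,-0.004,0.152],0],[[0.0427,-0.004,0.1547],0],[[0.0427,-0.004,0.1547],0],[[0.0427,-0.004,0.1547],0],[[0.0427,-0.004,0.1547],0],[[0.0427,-0.004,0.1547],0]])

```text
clock: 3.8
ee_pos: [0.6523, 0.2086, 0.0846]
orientation: [1.0, 0.022, 0.0, -0.0]
force: [0.1, -0.1, 0.3]
finger_gap: -0.0003
grip_force: 0.0
```

Converted, 0.5 cm / 75 = 0.0067, 0.45 cm / 75 = 0.006.

>>> step_arm(moves=[[[0,0,0.0013],0],[[0,0,0.0027],0],[[0,0,0.004],0],[[0,0,0.0053],0],[[0,0,0.006],0],[[0,0,0.0067],0],[[0,0,0.0067],0]])

```text
clock: 4.68
ee_pos: [0.6522, 0.2086, 0.0793]
orientation: [1.0, 0.022, 0.0, 0.0]
force: [-1.0, -0.5, -0.1]
finger_gap: -0.0
grip_force: 0.0
```

Converted, 0.2 cm / 75 = 0.0027, 0.15 cm / 75 = 0.002.

>>> step_arm(moves=[[[0,0,0.0007],0],[[0,0,0.0013],0],[[0,0,0.002],0],[[0,0,0.0027],0],[[0,0,0.0027],0]])

```text
clock: 5.3
ee_pos: [0.6521, 0.2086, 0.0772]
orientation: [1.0, 0.022, -0.0, 0.0]
force: [0.3, 0.2, 0.0]
finger_gap: -0.0002
grip_force: 0.0
```

Converted, 0.1 cm / 75 = 0.0013, 0.05 cm / 75 = 0.0007.

>>> step_arm(moves=[[[0,0,0.0007],0],[[0,0,0.0013],0],[[0,0,0.0013],0]])

```text
clock: 5.68
ee_pos: [0.6522, 0.2086, 0.0762]
orientation: [1.0, 0.022, -0.0, 0.0]
force: [-0.3, -0.5, 0.0]
finger_gap: -0.0
grip_force: 0.0
```

Converted, 0.07 cm / 75 = 0.0009, 0.04 cm / 75 = 0.0005.

>>> step_arm(moves=[[[0,0,0.0005],0],[[0,0,0.0009],0],[[0,0,0.0009],0]])

```text
clock: 6.05
ee_pos: [0.6522, 0.2086, 0.0761]
orientation: [1.0, 0.022, 0.0, 0.0]
force: [-1.0, -0.8, 4.4]
finger_gap: -0.0002
grip_force: 1.8
```

Converted, 0.04 cm / 75 = 0.0005.

>>> step_arm(moves=[[[0,0,0.0005],0],[[0,0,0.0005],0]])

```text
clock: 6.3
ee_pos: [0.6522, 0.2086, 0.076]
orientation: [1.0, 0.022, 0.0, -0.0]
force: [-1.4, -0.6, 5.8]
finger_gap: 0.0001
grip_force: 2.9
```

Converted, 0.06 cm / 75 = 0.0008, 0.03 cm / 75 = 0.0004.

>>> step_arm(moves=[[[0,0,0.0004],0],[[0,0,0.0008],0],[[0,0,0.0008],0],[[0,0,0.0008],0]])

```text
clock: 6.8
ee_pos: [0.6522, 0.2086, 0.076]
orientation: [1.0, 0.022, 0.0, -0.0]
force: [-1.5, -0.9, 7.7]
finger_gap: -0.0002
grip_force: 4.1
```

Converted, 0.1 cm / 75 = 0.0013, 0.08 cm / 75 = 0.0011.

>>> step_arm(moves=[[[0,0,0.0005],0],[[0,0,0.0011],0],[[0,0,0.0013],0],[[0,0,0.0013],0]])

```text
clock: 7.3
ee_pos: [0.6523, 0.2086, 0.0759]
orientation: [1.0, 0.022, 0.001, -0.0]
force: [-4.0, -1.0, 11.9]
finger_gap: -0.0002
grip_force: 6.1
```

Converted, -1.4 cm / 75 = -0.0187, -1.1 cm / 75 = -0.0147.

>>> step_arm(moves=[[[-0.0013,0,0],0],[[-0.004,0,0],0],[[-0.0067,0,0],0],[[-0.0107,0,0],0],[[-0.0147,0,0],0],[[-0.0187,0,0],0]])

```text
clock: 8.05
ee_pos: [0.6423, 0.2087, 0.076]
orientation: [1.0, 0.022, 0.005, -0.001]
force: [5.1, 0.6, 5.8]
finger_gap: 0.0001
grip_force: 3.1
```

Converted, -0.5 cm / 75 = -0.0067, -0.3 cm / 75 = -0.004.

>>> step_arm(moves=[[[-0.0013,0,0.0005],0],[[-0.0027,0,0.0011],0],[[-0.004,0,0.0016],0],[[-0.0067,0,0.0017],0]])

```text
clock: 8.55
ee_pos: [0.6384, 0.2085, 0.076]
orientation: [1.0, 0.022, 0.007, -0.001]
force: [5.7, -0.7, 11.0]
finger_gap: 0.0003
grip_force: 5.4
```

Converted, -1.5 cm / 75 = -0.02, -1.2 cm / 75 = -0.016.

>>> step_arm(moves=[[[-0.004,0,0.0001],0],[[-0.008,0,0.0001],0],[[-0.012,0,0.0001],0],[[-0.016,0,0.0001],0],[[-0.02,0,0.0001],0]])

```text
clock: 9.18
ee_pos: [0.6234, 0.2078, 0.076]
orientation: [1.0, 0.022, 0.007, -0.001]
force: [6.1, -0.5, 12.3]
finger_gap: 0.0001
grip_force: 5.5
```

```bash
cat > look.py <<'E'
from h import *
import sys
from scipy.spatial.transform import Rotation as R
def patch(z=.059):
    W=grab('wrist',sys.argv[1] if len(sys.argv)>1 else None); st=robot.read_state()
    P=bydepth(W,np.stack(np.mgrid[0:512,0:384],-1).transpose(1,0,2).reshape(-1,2)).reshape(384,512,3)
    I=W['frame'].astype(int)
    m=((I.sum(2)<170)&(abs(P[...,2]-.06)<.008)&(abs(P[...,1]-.208)<.037)).astype(np.uint8)
    m=cv2.morphologyEx(cv2.morphologyEx(m,cv2.MORPH_OPEN,np.ones((2,2))),cv2.MORPH_CLOSE,np.ones((7,7)))
    k,l,s,c=cv2.connectedComponentsWithStats(m)
    for i in range(1,k):
        if s[i,4]>150:
            px=np.argwhere(l==i)[:,::-1]; q=onz(W,px,z); print(s[i].tolist(),'x',np.percentile(q[:,0],[1,99]).round(4),'y',np.percentile(q[:,1],[1,99]).round(4))
    print(st['clock'],st['ee_pos'].round(4),st['force'].round(1))
patch()
E
python3 look.py w2.png
```

```text
[204, 215, 119, 53, 4520] x [0.6142 0.6439] y [0.1769 0.2354]
9.225 [0.623  0.2078 0.076 ] [ 5.  -1.4 11.8]
```

View pics/w2.png

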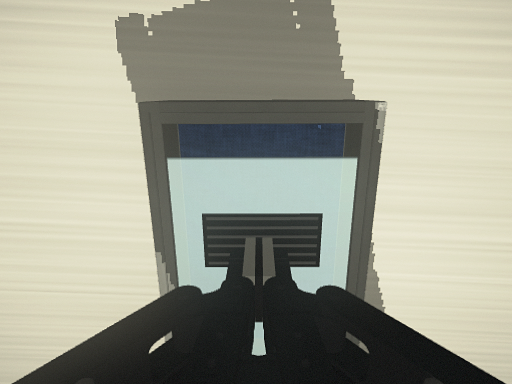

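The wrist view shows the blue floor bared at rows 124-158 and the patch at (204..323,214..268). The lid is about 20 mm open and the fingers are still on the patch.

Converted, -2.1 cm / 75 = -0.028, -1.8 cm / 75 = -0.024.

>>> step_arm(moves=[[[-0.004,0,-0.0003],0],[[-0.008,0,-0.0003],0],[[-0.012,0,-0.0003],0],[[-0.016,0,-0.0003],0],[[-0.02,0,-0.0003],0],[[-0.024,0,-0.0003],0],[[-0.028,0,-0.0003],0]])

```text
clock: 10.1
ee_pos: [0.6024, 0.2068, 0.076]
orientation: [1.0, 0.022, 0.007, -0.001]
force: [5.6, -0.3, 11.2]
finger_gap: -0.0
grip_force: 5.5
```

>>> step_arm(moves=[[[-0.004,0,0],0],[[-0.008,0,0],0],[[-0.012,0,0],0],[[-0.016,0,0],0],[[-0.02,0,0],0],[[-0.024,0,0],0],[[-0.028,0,0],0]])

```text
clock: 10.98
ee_pos: [0.5815, 0.2058, 0.076]
orientation: [1.0, 0.022, 0.007, -0.001]
force: [5.8, -1.4, 11.7]
finger_gap: -0.0002
grip_force: 5.8
```

```bash
python3 look.py
```

```text
[206, 216, 117, 52, 3470] x [0.5719 0.6012] y [0.1748 0.2325]
11.025 [0.5811 0.2058 0.076 ] [ 4.5 -2.2 12.6]
```

Converted, -3 cm / 75 = -0.04, -2.7 cm / 75 = -0.036.

>>> step_arm(moves=[[[-0.004,0,-0.0003],0],[[-0.008,0,-0.0003],0],[[-0.012,0,-0.0003],0],[[-0.016,0,-0.0003],0],[[-0.02,0,-0.0003],0],[[-0.024,0,-0.0003],0],[[-0.028,0,-0.0003],0],[[-0.032,0,-0.0003],0],[[-0.036,0,-0.0003],0],[[-0.04,0,-0.0003],0],[[-0.04,0,-0.0003],0]])

```text
clock: 12.4
ee_pos: [0.551, 0.2044, 0.0759]
orientation: [1.0, 0.022, 0.006, -0.001]
force: [4.0, -3.1, 13.0]
finger_gap: 0.0003
grip_force: 6.2
```

Lift off straight up, then look.

>>> step_arm(moves=[[[0,0,-0.004],0],[[0,0,-0.0133],0],[[0,0,-0.04],0],[[0,0,-0.08],0],[[0,0,-0.12],0],[[0,0,-0.1333],0],[[0,0,-0.1333],0],[[0,0,-0.1333],0]])

```text
clock: 13.4
ee_pos: [0.5454, 0.2037, 0.1711]
orientation: [1.0, 0.022, -0.001, 0.0]
force: [0.1, -0.1, -0.1]
finger_gap: 0.0
grip_force: 0.0
```

```bash
python3 look.py w3.png
python3 - <<'E'
from h import *
W=load('wrist');h=cv2.cvtColor(W['frame'],cv2.COLOR_RGB2HSV)
m=((h[...,0]>105)&(h[...,0]<130)&(h[...,1]>110)&(h[...,2]>40)).astype(np.uint8)
k,l,s,c=cv2.connectedComponentsWithStats(m);i=1+np.argmax(s[1:,4]);print(s[i]);r=cv2.minAreaRect(np.argwhere(l==i)[:,::-1].astype(np.float32))
print(onz(W,cv2.boxPoints(r),.0215).round(3).tolist(), bydepth(W,[c[i]]))
for n in('scene','side'):
    f=grab(n)
    yy,xx=np.mgrid[0:384,0:512]; P=bydepth(f,np.stack([xx.ravel(),yy.ravel()],1)).reshape(384,512,3)
    z=P[...,2]; t=(z>.0615)&(z<.07)&(P[...,0]>.5)&(P[...,0]<.75)&(P[...,1]>.13)&(P[...,1]<.28)
    r=cv2.minAreaRect((P[t][:,:2]*1000).astype(np.float32)); print(n,r,cv2.boxPoints(r).round().tolist())
E
```

```text
[223, 162, 76, 35, 2406] x [0.5442 0.5711] y [0.1734 0.2319]
13.45 [0.5455 0.2037 0.1711] [-0.3  0.   0.1]
[ 208    0  112  101 5883]
[[0.614, 0.25, 0.022], [0.688, 0.249, 0.022], [0.692, 0.163, 0.022], [0.618, 0.155, 0.022]] [[0.66276374 0.20602051 0.02170282]]
scene ((600.1868896484375, 204.0753936767578), (200.7375030517578, 109.42267608642578), 2.8134753704071045) [[497.0, 254.0], [503.0, 145.0], [703.0, 154.0], [698.0, 264.0]]
side ((615.39208984375, 205.80384826660156), (170.93544006347656, 111.1227035522461), 2.604407787322998) [[527.0, 257.0], [533.0, 146.0], [703.0, 154.0], [698.0, 265.0]]
```

View pics/w3.png

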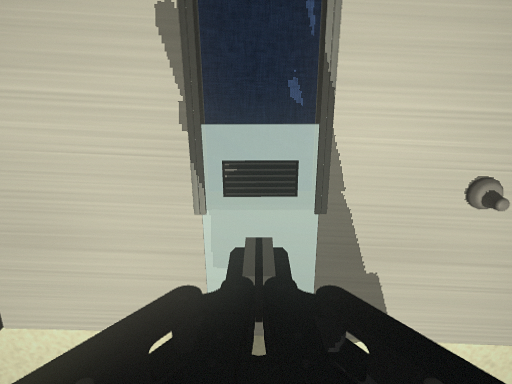

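The wrist view shows the lid's far edge at row 124, blue floor bared above it, and the patch at (223..298,162..197). The lid is about 92 mm open and the case hasn't moved. Next is the shell.

Converted, 40.6 cm / 75 = 0.5413, 39 cm / 75 = 0.52, -8.5 degrees / 90 = -0.0944.

>>> step_arm(moves=[[[0,0.0267,-0.04],0],[[-0.004,0.08,-0.0667],0],[[-0.008,0.1467,-0.0667],-0.0222],[[-0.012,0.2133,-0.0667],-0.0444],[[-0.016,0.28,-0.0667],-0.0667],[[-0.02,0.3467,-0.0667],-0.0944],[[-0.024,0.4133,-0.0667],-0.0944],[[-0.028,0.4733,-0.0667],-0.0944],[[-0.0307,0.52,-0.0667],-0.0944],[[-0.0307,0.5413,-0.0667],-0.0944],[[-0.0307,0.5413,-0.0667],-0.0944],[[-0.0307,0.5413,-0.0667],-0.0944],[[-0.0307,0.5413,-0.0667],-0.0944]], hand=0.2, grip_force=20)

```text
clock: 15.18
ee_pos: [0.5412, -0.2014, 0.2227]
orientation: [0.995, 0.097, -0.0, -0.0]
force: [0.2, 0.7, -0.1]
finger_gap: 0.0509
grip_force: 0.0
```

Run:
```python
from h import *
W=grab('wrist','w4.png'); s=robot.read_state(); print(s['ee_pos'],s['orientation'],s['finger_gap'])
h=cv2.cvtColor(W['frame'],cv2.COLOR_RGB2HSV)
yy,xx=np.mgrid[0:384,0:512]; P=bydepth(W,np.stack([xx.ravel(),yy.ravel()],1)).reshape(384,512,3); z=P[...,2]
near=(abs(P[...,0]-.57)<.06)&(abs(P[...,1]+.195)<.05)
bl=near&(h[...,0]>100)&(h[...,0]<130)&(h[...,1]>100)&(z>.082)&(z<.095)
r=cv2.minAreaRect((P[bl][:,:2]*1000).astype(np.float32)); print('vise',np.median(z[bl]),r)
tan=near&(h[...,0]>5)&(h[...,0]<17)&(h[...,1]>70)&(z>.09)&(z<.115)
p=P[tan];print('tan',tan.sum(),p.min(0),p.max(0)); b=p[(p[:,2]<.102)]; r=cv2.minAreaRect((p[:,:2]*1000).astype(np.float32)); print(r)
t=p[p[:,2]>.1045]; print('canal',t.mean(0),t[:,2].max(),len(t)); print('px',np.argwhere(tan).min(0),np.argwhere(tan).max(0))
```

```text
[ 0.54118673 -0.20157864  0.22273044] [ 9.95314342e-01  9.66920629e-02  6.11724839e-05 -3.19066144e-05] 0.05111821888612729
vise 0.08795943531203876 ((570.1669311523438, -192.28790283203125), (79.1818618774414, 50.93687438964844), 11.131185531616211)
tan 519 [ 0.56007123 -0.21102095  0.09008706] [ 0.57734061 -0.1862037   0.10855177]
((568.5695190429688, -198.53958129882812), (16.138216018676758, 23.55233383178711), 9.778706550598145)
canal [ 0.56836464 -0.1966491   0.10658597] 0.1085517705482903 115
px [145 248] [165 276]
```

View pics/w4.png

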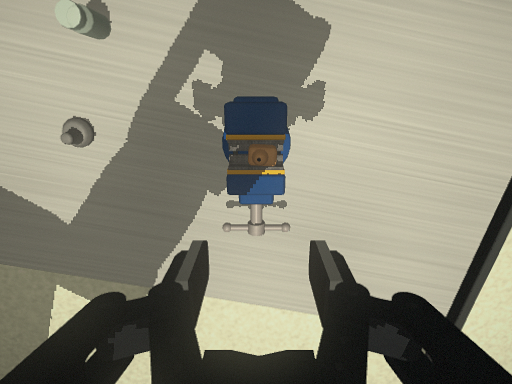

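The wrist view shows the shell between the brass jaws at (262,155), T-bar at row 228 and fingertips at (197,243) and (318,243). The shell measures 16x24 mm at (0.5685,-0.198), which matches its given size. I'll check how far ahead the tips stand at this opening compared with shut.

```bash
python3 - <<'E'
from h import *
W=load('wrist'); D=W['depth']
print(D[236:262:3,190:206:3].round(4))
for p in([[203,243],[198,244],[315,243],[320,244],[203,250]]): print(p,bydepth(W,[p]).round(4))
E
python3 - <<'E'
import sys; sys.path.insert(0,'.')
import cv2,numpy as np
a=cv2.cvtColor(cv2.imread('pics/w4.png'),6)
print(a[236:262:2,190:210:2])
E
```

```text
[[0.37   0.3683 0.3681 0.3673 0.3682 0.3678]
 [0.3691 0.3688 0.3687 0.3699 0.3693 0.3687]
 [0.3713 0.1488 0.1471 0.1487 0.148  0.148 ]
 [0.1463 0.1455 0.1458 0.1466 0.1461 0.1473]
 [0.1425 0.142  0.1424 0.1425 0.1426 0.1484]
 [0.1391 0.1392 0.1398 0.1393 0.1409 0.1478]
 [0.1373 0.1374 0.1378 0.1384 0.1406 0.1478]
 [0.1347 0.135  0.1359 0.1358 0.141  0.1478]
 [0.1329 0.1333 0.1323 0.1328 0.1398 0.1476]]
[203, 243] [[ 0.546  -0.173   0.2163]]
[198, 244] [[ 0.5452 -0.1708  0.2166]]
[315, 243] [[ 0.5554 -0.2258  0.2147]]
[320, 244] [[ 0.5569 -0.2272  0.2178]]
[203, 250] [[ 0.5448 -0.1739  0.2207]]
[[184 184 188 188 188 188 188 186 189 185]
 [182 183 183 184 184 182 184 188 189 191]
 [188 161 124 125 126 126 125 108 113 186]
 [182  78  79  80  82  82  55  49  47 192]
 [158  78  82  81  82  83  47  49  44 199]
 [ 86  80  80  81  82  73  49  50  47 161]
 [ 76  81  81  81  79  51  52  48  47 150]
 [ 80  80  79  80  82  48  50  51  47 127]
 [ 79  82  81  79  59  48  47  50  48 118]
 [ 80  81  79  83  48  48  48  49  49 115]
 [ 77  78  80  80  45  48  52  50  47  87]
 [ 82  80  81  57  45  47  48  48  47  86]
 [ 81  80  81  43  45  48  50  49  50  74]]
```

Converted, 11.8 cm / 75 = 0.1573, 11.6 cm / 75 = 0.1547.

>>> step_arm(moves=[[[0.0187,0.0013,0.02],0],[[0.0367,0.0023,0.0533],0],[[0.0367,0.0023,0.0933],0],[[0.0367,0.0023,0.1267],0],[[0.0367,0.0023,0.1467],0],[[0.0367,0.0023,0.1547],0],[[0.0367,0.0023,0.1573],0],[[0.0367,0.0023,0.1573],0],[[0.0367,0.0023,0.1573],0],[[0.0367,0.0023,0.1573],0]])

```text
clock: 16.48
ee_pos: [0.5686, -0.1992, 0.1052]
orientation: [0.995, 0.096, 0.0, 0.0]
force: [0.6, -1.1, 0.0]
finger_gap: 0.0512
grip_force: 0.0
```

>>> step_arm(moves=[[[0,0,0],0],[[0,0,0],0],[[0,0,0],0],[[0,0,0],0],[[0,0,0],0]], hand=-0.3)

```text
clock: 17.1
ee_pos: [0.5684, -0.1991, 0.1046]
orientation: [0.995, 0.096, -0.0, 0.0]
force: [0.6, 0.5, -0.2]
finger_gap: 0.03
grip_force: 0.0
```

Run:
```python
from h import *
W=grab('wrist','w5.png'); s=robot.read_state(); print(s['ee_pos'],s['force'],s['finger_gap'])
f=W['frame'][150:300,180:340]; cv2.imwrite('pics/w5c.png',cv2.cvtColor(cv2.resize(f,None,fx=4,fy=4),cv2.COLOR_RGB2BGR))
for r in range(228,260,3): print(r,[tuple(bydepth(W,[[c,r]])[0].round(4)) for c in(225,232,288,295)])
```

```text
[ 0.56839001 -0.19910722  0.10460399] [ 0.32442002 -0.20379316 -1.21180517] 0.030244824541740344
228 [(np.float64(0.5784), np.float64(-0.1795), np.float64(0.0887)), (np.float64(0.5787), np.float64(-0.1829), np.float64(0.0879)), (np.float64(0.5843), np.float64(-0.2105), np.float64(0.0884)), (np.float64(0.585), np.float64(-0.214), np.float64(0.0885))]
231 [(np.float64(0.5766), np.float64(-0.1797), np.float64(0.0883)), (np.float64(0.5771), np.float64(-0.1832), np.float64(0.088)), (np.float64(0.5824), np.float64(-0.211), np.float64(0.0879)), (np.float64(0.5511), np.float64(-0.2303), np.float64(0.0156))]
234 [(np.float64(0.5748), np.float64(-0.18), np.float64(0.0881)), (np.float64(0.5754), np.float64(-0.1835), np.float64(0.0879)), (np.float64(0.581), np.float64(-0.2113), np.float64(0.0883)), (np.float64(0.5485), np.float64(-0.2309), np.float64(0.0154))]
237 [(np.float64(0.568), np.float64(-0.18), np.float64(0.078)), (np.float64(0.5686), np.float64(-0.1838), np.float64(0.0779)), (np.float64(0.5747), np.float64(-0.2136), np.float64(0.0785)), (np.float64(0.5459), np.float64(-0.2316), np.floa
[... 1100 characters left out ...]
 (np.float64(0.5596), np.float64(-0.1853), np.float64(0.078)), (np.float64(0.5722), np.float64(-0.2131), np.float64(0.0906)), (np.float64(0.5816), np.float64(-0.2126), np.float64(0.1071))]
255 [(np.float64(0.575), np.float64(-0.1821), np.float64(0.1086)), (np.float64(0.5575), np.float64(-0.1856), np.float64(0.0775)), (np.float64(0.5708), np.float64(-0.2133), np.float64(0.0911)), (np.float64(0.5812), np.float64(-0.2125), np.float64(0.1092))]
258 [(np.float64(0.5735), np.float64(-0.1823), np.float64(0.1087)), (np.float64(0.5565), np.float64(-0.1859), np.float64(0.0789)), (np.float64(0.5699), np.float64(-0.2134), np.float64(0.0924)), (np.float64(0.5813), np.float64(-0.2121), np.float64(0.112))]
```

View pics/w5c.png

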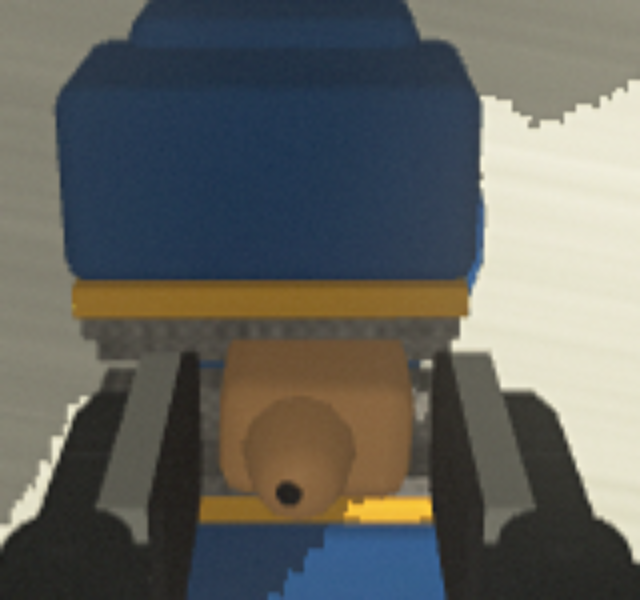

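The crop shows the shell centred between the two open fingers, with the tips at about z 0.094. I'll lower 3 mm and close.

Converted, 0.3 cm / 75 = 0.004, 0.2 cm / 75 = 0.0027.

>>> step_arm(moves=[[[0,0,0.0013],0],[[0,0,0.0027],0],[[0,0,0.004],0],[[0,0,0.004],0]])

```text
clock: 17.65
ee_pos: [0.5688, -0.1991, 0.1023]
orientation: [0.995, 0.096, 0.001, 0.0]
force: [-0.0, 1.1, 4.9]
finger_gap: 0.0301
grip_force: 2.0
```

>>> step_arm(moves=[[[0,0,0],0],[[0,0,0],0],[[0,0,0],0],[[0,0,0],0],[[0,0,0],0]], hand=-1, grip_force=20)

```text
clock: 18.27
ee_pos: [0.5689, -0.1991, 0.1026]
orientation: [0.995, 0.096, 0.001, 0.0]
force: [-0.7, 0.5, 6.0]
finger_gap: 0.0232
grip_force: 22.8
```

Converted, -10 cm / 75 = -0.1333, -7.5 cm / 75 = -0.1.

>>> step_arm(moves=[[[0,0,-0.0067],0],[[0,0,-0.02],0],[[0,0,-0.04],0],[[0,0,-0.0667],0],[[0,0,-0.1],0],[[0,0,-0.1333],0],[[0,0,-0.1333],0],[[0,0,-0.1333],0]])

```text
clock: 19.27
ee_pos: [0.5679, -0.1989, 0.201]
orientation: [0.995, 0.096, -0.001, -0.0]
force: [-0.5, -0.3, -0.3]
finger_gap: 0.0235
grip_force: 19.6
```

Run:
```python
from h import *
W=grab('wrist'); s=robot.read_state(); print(s['ee_pos'],s['orientation'],s['force'],s['finger_gap'],s['grip_force'])
S=grab('scene');D=grab('side')
f=[W['frame'][200:300,180:340]]
for g in(S,D):
    P=s['ee_pos']+[0,0,-.01]; c=g['view']@np.r_[P,1]; u=np.array([c[0]/-c[2],-c[1]/-c[2]]); u=u*(1+float(g['k1'])*(u@u)); p=(g['mtx']@np.r_[u,1])[:2].astype(int); print(p)
    x,y=np.clip(p-[40,32],0,None); f.append(g['frame'][y:y+65,x:x+80])
im=np.vstack([np.hstack([cv2.resize(f[1],(400,300)),cv2.resize(f[2],(400,300))]),cv2.resize(f[0],(800,300))])
cv2.imwrite('pics/g6.png',im[...,::-1])
```

```text
[ 0.56771233 -0.19887645  0.20057342] [ 9.95387704e-01  9.59283376e-02 -9.54418829e-04 -4.02780667e-04] [-0.36643475  0.00477458 -0.11522217] 0.023394299684378787 19.63232070207596
[249  75]
[322 246]
```

View pics/g6.png

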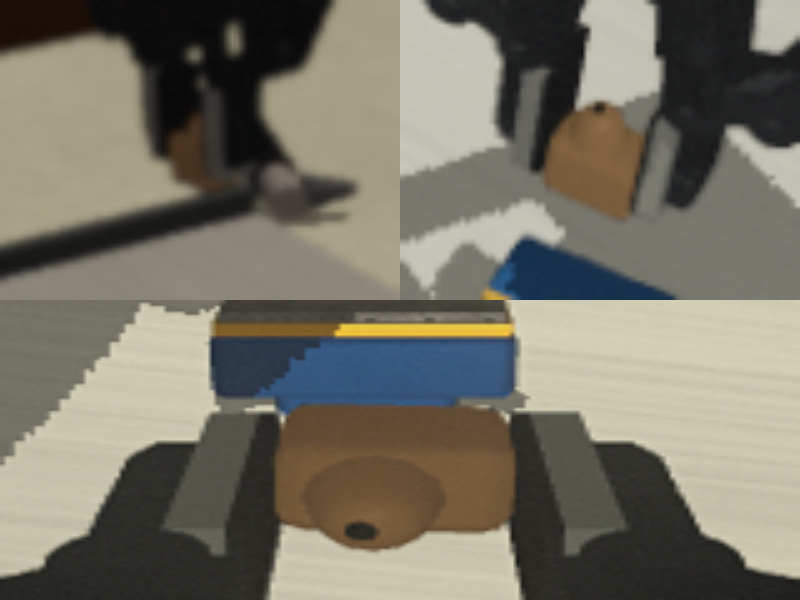

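The shell is held level, and the fingers grip the body on both sides. I'll carry it over to the case.

Converted, -38.3 cm / 75 = -0.5107, -37.8 cm / 75 = -0.504, 8.5 degrees / 90 = 0.0944.

>>> step_arm(moves=[[[0.0107,-0.0267,0],0],[[0.032,-0.08,0],0.0111],[[0.0587,-0.1467,0],0.0278],[[0.0853,-0.2133,0],0.0444],[[0.112,-0.28,0],0.0611],[[0.1387,-0.3467,0],0.0778],[[0.1653,-0.4133,0],0.0944],[[0.1893,-0.4733,0],0.0944],[[0.2013,-0.504,0],0.0944],[[0.204,-0.5107,0.0133],0.0944],[[0.204,-0.5107,0.04],0.0944],[[0.204,-0.5107,0.0667],0.0944],[[0.204,-0.5107,0.0933],0.0944],[[0.204,-0.5107,0.1067],0.0944],[[0.204,-0.5107,0.1067],0.0944],[[0.204,-0.5107,0.1067],0.0944]])

```text
clock: 21.42
ee_pos: [0.6459, 0.2058, 0.1224]
orientation: [1.0, 0.022, 0.001, -0.0]
force: [-0.7, -0.6, -0.7]
finger_gap: 0.0234
grip_force: 19.7
```

Run:
```python
from h import *
W=grab('wrist'); s=robot.read_state(); print(s['ee_pos'],s['orientation'],s['force'],s['finger_gap'],s['grip_force'])
S=grab('scene');D=grab('side')
im=np.hstack([cv2.resize(W['frame'],(400,300)),cv2.resize(S['frame'][200:350,290:490],(400,300))])
cv2.imwrite('pics/g7.png',im[...,::-1])
```

```text
[0.64595609 0.20591384 0.12255969] [ 9.99763493e-01  2.17308853e-02  8.41554580e-04 -1.38252459e-04] [ 0.23670581 -0.10593384 -0.0580217 ] 0.023756679859982022 19.688455760478973
```

View pics/g7.png

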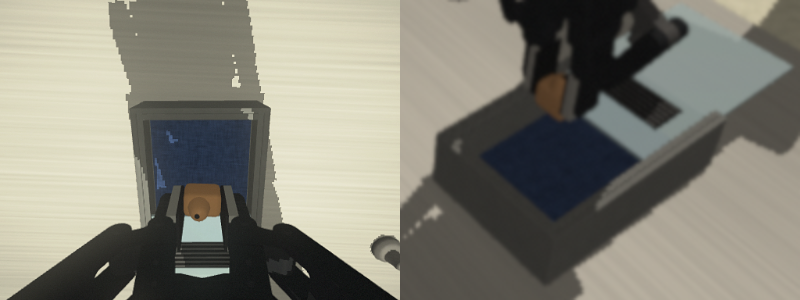

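The shell hangs over the bared blue floor, clear of the walls and the lid edge. I'll lower it, the last part slowly.

Converted, 7.1 cm / 75 = 0.0947, 7 cm / 75 = 0.0933.

>>> step_arm(moves=[[[0,0,0.0133],0],[[0,0,0.0333],0],[[0,0,0.0533],0],[[0,0,0.0707],0],[[0,0,0.0827],0],[[0,0,0.0907],0],[[0,0,0.0933],0],[[0,0,0.0947],0],[[0,0,0.0947],0]])

```text
clock: 22.7
ee_pos: [0.6457, 0.2061, 0.051]
orientation: [1.0, 0.022, 0.0, -0.0]
force: [0.2, -0.9, 1.1]
finger_gap: 0.0234
grip_force: 19.7
```

Converted, 0.3 cm / 75 = 0.004, 0.25 cm / 75 = 0.0033.

>>> step_arm(moves=[[[0,0,0.0007],0],[[0,0,0.0013],0],[[0,0,0.002],0],[[0,0,0.0027],0],[[0,0,0.0033],0],[[0,0,0.004],0],[[0,0,0.004],0]])

```text
clock: 23.58
ee_pos: [0.6454, 0.206, 0.0475]
orientation: [1.0, 0.022, -0.0, 0.0]
force: [0.2, 0.7, 0.5]
finger_gap: 0.0235
grip_force: 19.7
```

Converted, 0.12 cm / 75 = 0.0016, 0.08 cm / 75 = 0.0011.

>>> step_arm(moves=[[[0,0,0.0005],0],[[0,0,0.0011],0],[[0,0,0.0016],0],[[0,0,0.0016],0]])

```text
clock: 24.08
ee_pos: [0.6454, 0.206, 0.0463]
orientation: [1.0, 0.022, -0.0, 0.0]
force: [0.8, 0.5, -0.0]
finger_gap: 0.0234
grip_force: 19.7
```

Converted, 0.07 cm / 75 = 0.0009, 0.04 cm / 75 = 0.0005.

>>> step_arm(moves=[[[0,0,0.0005],0],[[0,0,0.0009],0],[[0,0,0.0009],0]])

```text
clock: 24.45
ee_pos: [0.6454, 0.2061, 0.046]
orientation: [1.0, 0.022, 0.0, 0.0]
force: [-0.5, 0.3, 2.6]
finger_gap: 0.0234
grip_force: 19.9
```

Contact at the predicted height, so I'll release.

>>> step_arm(moves=[[[0,0,0],0],[[0,0,0],0],[[0,0,0],0],[[0,0,0],0]], hand=-0.15)

```text
clock: 24.95
ee_pos: [0.6454, 0.206, 0.0456]
orientation: [1.0, 0.022, -0.0, 0.0]
force: [-0.0, 0.4, 0.2]
finger_gap: 0.0364
grip_force: 0.0
```

Converted, -12 cm / 75 = -0.16, -9 cm / 75 = -0.12.

>>> step_arm(moves=[[[0,0,-0.0067],0],[[0,0,-0.02],0],[[0,0,-0.04],0],[[0,0,-0.08],0],[[-0.04,0,-0.12],0],[[-0.08,0,-0.16],0],[[-0.1067,0,-0.16],0],[[-0.1067,0,-0.16],0],[[-0.1067,0,-0.16],0]])

```text
clock: 26.08
ee_pos: [0.5663, 0.2027, 0.1661]
orientation: [1.0, 0.022, 0.001, -0.0]
force: [-0.0, -0.5, -0.0]
finger_gap: 0.0363
grip_force: 0.0
```

```bash
python3 look.py w8.png
```

```text
[221, 190, 76, 34, 2073] x [0.5434 0.5693] y [0.1732 0.232 ]
26.125 [0.5664 0.2026 0.1657] [0.5 1.1 0.7]
```

View pics/w8.png

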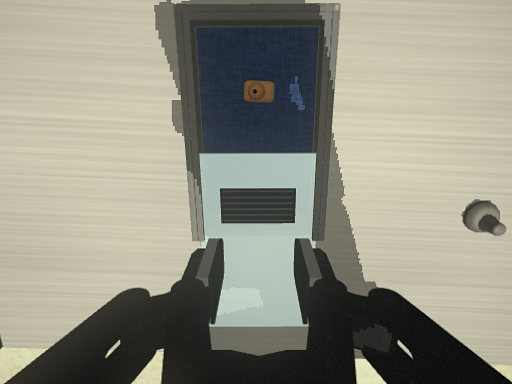

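The shell stands upright on the blue floor at (259,92), canal up, clear of the lid edge at row 153. The patch is at (221..296,189..223). Now I'll close the lid.

>>> step_arm(moves=[[[-0.008,-0.0013,0.02],0],[[-0.0173,-0.0013,0.0533],0],[[-0.0173,-0.0013,0.0867],0],[[-0.0173,-0.0013,0.104],0],[[-0.0173,-0.0013,0.1093],0],[[-0.0173,-0.0013,0.112],0],[[-0.0173,-0.0013,0.112],0],[[-0.0173,-0.0013,0.112],0],[[-0.0173,-0.0013,0.112],0]], hand=-1)

```text
clock: 27.25
ee_pos: [0.5527, 0.2031, 0.0821]
orientation: [1.0, 0.022, 0.0, -0.0]
force: [0.1, -0.6, 1.0]
finger_gap: -0.0002
grip_force: 0.0
```

Converted, 0.4 cm / 75 = 0.0053, 0.3 cm / 75 = 0.004.

>>> step_arm(moves=[[[0,0,0.0013],0],[[0,0,0.0027],0],[[0,0,0.004],0],[[0,0,0.0053],0],[[0,0,0.0053],0]])

```text
clock: 27.88
ee_pos: [0.5524, 0.203, 0.0776]
orientation: [1.0, 0.022, -0.0, 0.0]
force: [0.1, -0.1, -0.2]
finger_gap: -0.0003
grip_force: 0.0
```

Converted, 0.22 cm / 75 = 0.0029, 0.18 cm / 75 = 0.0024.

>>> step_arm(moves=[[[0,0,0.0007],0],[[0,0,0.0013],0],[[0,0,0.0019],0],[[0,0,0.0024],0],[[0,0,0.0029],0],[[0,0,0.0029],0]])

```text
clock: 28.62
ee_pos: [0.5525, 0.203, 0.076]
orientation: [1.0, 0.022, 0.0, -0.0]
force: [-1.8, -1.1, 4.9]
finger_gap: 0.0001
grip_force: 2.6
```

Converted, 0.08 cm / 75 = 0.0011, 0.04 cm / 75 = 0.0005.

>>> step_arm(moves=[[[0,0,0.0005],0],[[0,0,0.0011],0],[[0,0,0.0011],0],[[0,0,0.0011],0]])

```text
clock: 29.12
ee_pos: [0.5525, 0.203, 0.076]
orientation: [1.0, 0.022, 0.0, -0.0]
force: [-2.9, -0.3, 10.4]
finger_gap: -0.0002
grip_force: 4.9
```

Converted, 0.3 cm / 75 = 0.004, 0.2 cm / 75 = 0.0027.

>>> step_arm(moves=[[[0.0013,0,0],0],[[0.0027,0,0],0],[[0.004,0,0],0]])

```text
clock: 29.5
ee_pos: [0.5544, 0.2031, 0.0759]
orientation: [1.0, 0.022, -0.001, 0.0]
force: [-6.4, -0.6, 11.1]
finger_gap: 0.0002
grip_force: 5.8
```

Converted, 1.2 cm / 75 = 0.016, 0.9 cm / 75 = 0.012.

>>> step_arm(moves=[[[0.0027,0,0],0],[[0.0053,0,0],0],[[0.008,0,0],0],[[0.012,0,0],0],[[0.016,0,0],0]])

```text
clock: 30.12
ee_pos: [0.5664, 0.2037, 0.0759]
orientation: [1.0, 0.022, -0.001, 0.0]
force: [-5.5, -0.0, 10.8]
finger_gap: -0.0002
grip_force: 5.7
```

```bash
python3 look.py
```

```text
[203, 218, 116, 52, 3035] x [0.5551 0.5848] y [0.1739 0.2318]
30.175 [0.5669 0.2037 0.0759] [-4.7 -1.3 11.1]
```

Converted, 3 cm / 75 = 0.04, 2.7 cm / 75 = 0.036.

>>> step_arm(moves=[[[0.004,0,0],0],[[0.008,0,0],0],[[0.012,0,0],0],[[0.016,0,0],0],[[0.02,0,0],0],[[0.024,0,0],0],[[0.028,0,0],0],[[0.032,0,0],0],[[0.036,0,0],0],[[0.04,0,0],0]])

```text
clock: 31.42
ee_pos: [0.5964, 0.2051, 0.076]
orientation: [1.0, 0.022, -0.001, -0.0]
force: [-5.4, -0.4, 11.3]
finger_gap: 0.0
grip_force: 5.4
```

Converted, 3 cm / 75 = 0.04, 2.7 cm / 75 = 0.036.

>>> step_arm(moves=[[[0.004,0,0],0],[[0.008,0,0],0],[[0.012,0,0],0],[[0.016,0,0],0],[[0.02,0,0],0],[[0.024,0,0],0],[[0.028,0,0],0],[[0.032,0,0],0],[[0.036,0,0],0],[[0.04,0,0],0]])

```text
clock: 32.67
ee_pos: [0.6263, 0.2065, 0.076]
orientation: [1.0, 0.022, -0.001, -0.0]
force: [-4.6, -0.0, 10.9]
finger_gap: -0.0002
grip_force: 5.1
```

```bash
python3 look.py
```

```text
[200, 218, 120, 52, 4440] x [0.6153 0.6453] y [0.1769 0.2357]
32.725 [0.6267 0.2065 0.0759] [-5.1 -0.5 10.8]
```

Converted, 1.5 cm / 75 = 0.02, 1.4 cm / 75 = 0.0187.

>>> step_arm(moves=[[[0.004,0,0],0],[[0.008,0,0],0],[[0.012,0,0],0],[[0.016,0,0],0],[[0.0187,0,0],0],[[0.02,0,0],0]])

```text
clock: 33.48
ee_pos: [0.6413, 0.2072, 0.076]
orientation: [1.0, 0.022, -0.001, -0.0]
force: [-6.0, -0.0, 9.9]
finger_gap: 0.0002
grip_force: 5.0
```

>>> step_arm(moves=[[[0.0007,0,0],0],[[0.0013,0,0],0],[[0.0013,0,0],0]])

```text
clock: 33.85
ee_pos: [0.6423, 0.2072, 0.076]
orientation: [1.0, 0.022, -0.001, -0.0]
force: [-4.8, -0.7, 9.7]
finger_gap: 0.0001
grip_force: 4.9
```

Converted, 0.1 cm / 75 = 0.0013, 0.05 cm / 75 = 0.0007.

>>> step_arm(moves=[[[0.0007,0,0],0],[[0.0013,0,0],0],[[0.0013,0,0],0]])

```text
clock: 34.22
ee_pos: [0.6433, 0.2073, 0.076]
orientation: [1.0, 0.022, -0.001, -0.0]
force: [-5.1, -0.4, 10.5]
finger_gap: -0.0001
grip_force: 4.9
```

```bash
python3 look.py
```

```text
[200, 218, 120, 52, 4577] x [0.6323 0.6623] y [0.1777 0.2367]
34.275 [0.6433 0.2073 0.0759] [-5.  -1.1 10.5]
```

Converted, 0.1 cm / 75 = 0.0013, 0.06 cm / 75 = 0.0008.

>>> step_arm(moves=[[[0.0004,0,0],0],[[0.0008,0,0],0],[[0.0013,0,0],0],[[0.0013,0,0],0]])

```text
clock: 34.78
ee_pos: [0.6436, 0.2073, 0.076]
orientation: [1.0, 0.022, -0.002, -0.0]
force: [-6.6, 0.4, 11.8]
finger_gap: 0.0
grip_force: 5.4
```

Converted, 0.06 cm / 75 = 0.0008, 0.03 cm / 75 = 0.0004.

>>> step_arm(moves=[[[0.0004,0,0],0],[[0.0008,0,0],0],[[0.0008,0,0],0]])

```text
clock: 35.15
ee_pos: [0.6437, 0.2073, 0.0759]
orientation: [1.0, 0.022, -0.002, -0.0]
force: [-8.3, -0.3, 11.9]
finger_gap: 0.0001
grip_force: 5.8
```

The tool has stalled with the force rising, so the lid is at its end stop. I'll lift off.

Converted, -12.4 cm / 75 = -0.1653, -10 cm / 75 = -0.1333.

>>> step_arm(moves=[[[-0.0007,0,-0.0013],0],[[-0.0013,0,-0.004],0],[[-0.0013,0,-0.0107],0],[[-0.0013,0,-0.0333],0],[[-0.0133,0,-0.08],0],[[-0.0307,0,-0.1333],0],[[-0.0307,0,-0.1653],0],[[-0.0307,0,-0.1653],0],[[-0.0307,0,-0.1653],0],[[-0.0307,0,-0.1653],0]])

```text
clock: 36.4
ee_pos: [0.6224, 0.2058, 0.1971]
orientation: [1.0, 0.022, -0.001, 0.0]
force: [0.8, 0.4, -0.4]
finger_gap: -0.0004
grip_force: 0.0
```

```bash
python3 look.py
python3 - <<'E'
from h import *
W=load('wrist'); h=cv2.cvtColor(W['frame'],cv2.COLOR_RGB2HSV)
m=((h[...,0]>105)&(h[...,1]>110)&(h[...,2]>40)); print('blue px',m.sum())
I=W['frame'].astype(int)
m=np.zeros((384,512),np.uint8); m[128:175,212:298]=I[128:175,212:298].sum(2)<170
m=cv2.morphologyEx(m,cv2.MORPH_CLOSE,np.ones((9,9)));k,l,s,c=cv2.connectedComponentsWithStats(m);i=1+np.argmax(s[1:,4])
r=cv2.minAreaRect(np.argwhere(l==i)[:,::-1].astype(np.float32)); print(r,onz(W,cv2.boxPoints(r),.059).mean(0))
print('lip corners cmp'); 
S=grab('scene');D=grab('side')
f=np.hstack([cv2.resize(W['frame'][70:300,150:380],(400,400)),cv2.resize(S['frame'][200:350,300:460],(400,400))]);cv2.imwrite('pics/f.png',f[...,::-1])
for n,f in(('scene',S),('side',D)):
    yy,xx=np.mgrid[0:384,0:512]; P=bydepth(f,np.stack([xx.ravel(),yy.ravel()],1)).reshape(384,512,3)
    z=P[...,2]; t=(z>.052)&(z<.07)&(P[...,0]>.45)&(P[...,0]<.75)&(P[...,1]>.13)&(P[...,1]<.28)
    print(n,cv2.minAreaRect((P[t][:,:2]*1000).astype(np.float32)))
E
```

```text
[224, 139, 70, 34, 2249] x [0.6332 0.662 ] y [0.1776 0.2361]
36.45 [0.6225 0.2059 0.1971] [0.5 0.3 0.2]
blue px 0
((257.5, 154.5), (33.0, 69.0), 90.0) [0.64796263 0.20805289 0.059     ]
lip corners cmp
scene ((614.1497802734375, 204.6997528076172), (173.00030517578125, 109.77798461914062), 2.733724355697632)
side ((614.7806396484375, 205.52392578125), (172.4760284423828, 110.84825134277344), 2.4087233543395996)
```

View pics/f.png

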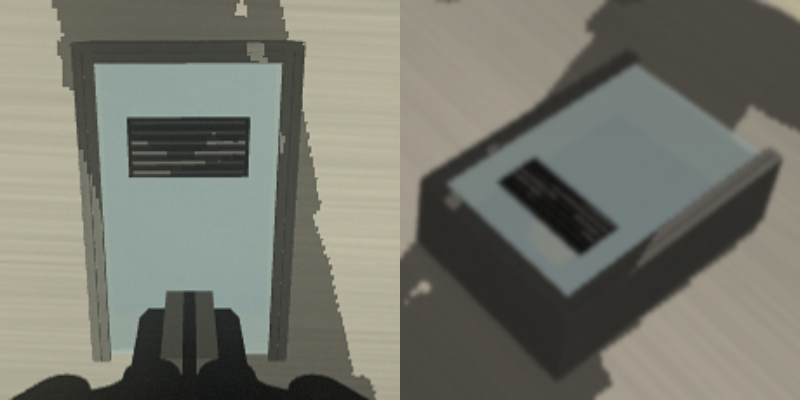

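The lid is home: the patch sits within 0.3 mm of where it started. The case hasn't moved, and nothing touches the arm.

```bash
python3 -c "
from workcell import robot
print(robot.close_job())"
```

```text
the job is handed in; nothing more can be done
None
```

I handed the job in at about 36 s: the lid was opened about 92 mm and is back against its stop, and the shell was standing inside the case when last seen, before the lid was shut. The case did not measurably move, and the highest force I read on it was 14.5 N, close to the 15 N limit; no verdict was returned.

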